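# Brace the pickle jar in its cradle and unscrew its tight cap

### The arm

A 6-joint arm with a two-finger parallel gripper is mounted at the origin on the work surface. World frame = base frame: x ahead of the robot, y to its left, z up, the work surface at z = 0. Lengths are in m, angles in degrees, forces in N, time in s.
With the tool pointing down it reaches from about 0.325 to 0.85 m from the base axis. Payload 15.5 kg.
Tool frame: the origin (TCP) lies midway between the tips of the shut fingers; the grasp point (between the pads) lies 19 mm behind it; z points along the fingers, y is the line along which they close (so a half turn about z gives the same grasp; the last joint's range is limited). The gripper opens to 91 mm and grips with 3 to 60 N. Pads are 32 mm wide; open, the fingers measure 118 mm over their backs; the gripper's body (76 mm by 178 mm) begins 60 mm behind the grasp point.
Start: joints at [68.497, 28.281, 77.091, -0, 74.628, -5.472], TCP at [0.173, 0.601, 0.214] pointing down, gripper open.
Joint ranges: [-166.48, 166.48], [-47.26, 123.95], [12.59, 153.08], [-70.14, 250.14], [6.76, 159.57], [-176.63, 176.63]. Speed limits (degrees/s): [108.29, 108.29, 147.25, 172.46, 172.46, 172.46].

### API

Orientations are given as a 3x3 rotation matrix whose columns are the frame's x, y, z axes.
In Python, from bench import ctrl gives the robot as it stands. The module is installed in compiled form; this text tells all that it offers. Calls block until the motion is done:
- ctrl.goto(position, orientation): joint-space move of the TCP to a pose.
- ctrl.move_l(position, vel=0.15, ori=None, contact_N=None): straight line of the TCP; ori=None keeps the orientation; vel is the mean speed in m/s. With contact_N (N) it stops when the force on the tool has changed by that much, and returns True; else False.
- ctrl.movej(angles): joint-space move.
- ctrl.command_gripper(opening): opening from 0.0 (shut) to 1.0 (fully open); the grip force is fixed at half the most; returns when the fingers have stopped.
- ctrl.sleep(seconds).
- ctrl.ik(position, orientation): joint angles nearest the present ones, or None.
- ctrl.read_camera(name): name is "scene" or "top" or "wrist"; returns the picture (384x512x3 uint8, blue, green, red); there is no depth.
- ctrl.camera_params(name): a dict with "fx", "fy", "cx", "cy" (pixels), "pose" (4x4, takes a point from camera to world coordinates); the wrist camera has in their place "T_tool_cam" (4x4, takes a point from camera to tool coordinates, whose origin is the TCP and whose axes are the flange's). Camera axes: x right, y up, looking along -z (the intrinsics and any distortion apply to the point x, -y, -z); pixel columns grow to the right and rows downward; lengths in m; the calibration is good to about 2 mm. A picture is of the moment at which its call begins: read the wrist's pose just before it. camera_params takes no time and is no camera call.
A pose or a line that the arm cannot do raises ctrl.MotionError and nothing moves.
- ctrl.sign_off(): hands the job in; it is judged then, once.
Readings, each from a call of its own:
- ctrl.current_t(): time.
- ctrl.current_q(): joint angles.
- ctrl.current_dq(): joint speeds.
- ctrl.current_effort(): joint torques, N m.
- ctrl.current_tool_pos(): TCP position.
- ctrl.current_eef_rot(): TCP orientation.
- ctrl.current_contact_force(): force on the tool from outside, world axes, zero at the start.
- ctrl.current_wrist_torque(): the same for the moment, N m.
- ctrl.current_grip_width(): opening from 0.0 (shut) to 1.0 (fully open).
- ctrl.current_grasp_force(): force on a finger pad.
Only numpy, scipy, OpenCV 4.12 (cv2) and the standard library are available. Lean on these libraries where they do the work, as an engineer would, in place of code of your own. Each camera call takes 0.05 s, during which the arm holds its last target. There are 200 camera calls.

### The job

Open the eared pickle jar that stands in the wooden cradle: turn the jar counter-clockwise until its ear rests against the cradle's steel post, so that the post braces it, then unscrew the tight cap counter-clockwise against that brace, stopping when the threads let go about a quarter turn on. Lift the cap straight off and finish while still holding it, level and still, just above the open mouth with its lower edge about 20 mm clear of the rim. Keep the jar seated upright in the cradle with its ear still at the post, and leave the other things on the worktop where they are.

Things in the scene. Friction and masses are not known exactly. Their poses are not given: they have to be found in the camera images.
- cradle: Waxed wooden jar cradle fixed to the worktop: a board 135 x 115, 8 thick, carrying a round wooden socket (ring, inner dia 80, outer dia 96, top 30 above the worktop) and one upright steel stop post. Origin on the worktop on the socket's axis; z up; the post stands on its +y side.
- stop (a point): Centre of the top of the stop post: a round steel pin, 12 dia, 54 from the socket's axis, its top 70 above the worktop.
- jar: White ceramic jar (about 0.6 kg) standing loose in the socket, on its 8 thick board, 2 play all round: it can be turned about its upright axis (under 0.2 N m). Body 76 dia up to 66, shoulder narrowing to a 44 dia neck at 83, rim of the mouth at 106 above its origin. Origin at the centre of its underside, z up, +x towards its ear.
- ear (a point): Point on the jar's ear, 52 out from the jar's axis, 62 above its underside. The ear is a block reaching 58 from the axis, 12 wide, 38 to 62 above the underside. It starts 35 to 80 degrees clockwise (from above) of touching the post. Touching, it is 13 degrees short of the post's direction, this point 12 to 14 horizontally from stop.
- cap: Round aluminium twist-off cap (0.06 kg) on the jar, 63 dia, 24 high, smooth upright side; grip it across the diameter from above, about 40 N. Origin at the centre of its lower edge, z up, +x towards its rib. Screwed on, its origin is 90 above the jar's origin (lower edge 16 below the rim). It resists turning on the jar with 0.5 N m, so turning it first carries the loose jar round.
- thread (a point): Centre of the jar's mouth, level with the rim. Inside lugs on the cap sit under lugs on the neck; the cap does not rise as it turns. Turned on the jar counter-clockwise from above, it is held down up to 56 degrees, lifts straight off from 60 to 130, and meets a stop at 134. Clockwise it is blocked. Pulled up too early, it takes the jar with it.
- rib (a point): Outer end of the straight raised rib (26 long, 5 wide, 3 high) on top of the cap, 25 from the cap's axis. Screwed tight, the rib points the same way as the jar's ear; unscrewed, it points about a quarter turn counter-clockwise of the ear.
- pot_lid: Bystander: pale green enamel stockpot lid, 204 dia, 49 high with its black knob. Origin under its centre.
- tongs: Bystander: stainless kitchen tongs lying flat, about 240 long (along its x), 60 wide, 18 high. Origin under its centre.
- snap_box: Bystander: clear plastic food box with white snap lid, 136 x 114, 68 high. Origin under its centre.
- dish: Bystander: small round ceramic dipping dish, 84 dia, 26 high. Origin under its centre.
- spice_jar: Bystander: small plain amber glass jar, no ear, not in the cradle, 52 dia, 85 high. Origin under its centre.
- spoon: Bystander: cooking spoon lying along its x, under 300 long.
- tea_cup: Bystander: small white cup without handle, 70 dia, 65 high. Origin under its centre.
Not all that is in view belongs to the job. Of the things like the cap, leave any that is orange or purple; of the rest the larger one is meant.

How it is judged (in metres and radians):
On the way, in this order (a step that is already met when the one before it is completed fails the run):
1. the jar is turned until its ear rests against the post, with the cap still screwed on (horizontal distance between ear and stop below 0.02 m and y of rib in the frame of jar below 0.018 m), for 0.1 s.
2. the cap, still down on the jar, is turned until its threads are free, while the ear stays at the post (horizontal distance between ear and stop below 0.02 m and y of rib in the frame of jar above 0.019 m and z of cap in the frame of jar below 0.098 m), for 0.1 s.
At the end, for the whole second after the job is handed in: Cap held by the fingers (over 2 N), still, level (0.15 rad), 15 mm from the jar axis at most, lower edge 6 to 45 mm above the rim, clear of the jar, rib 35 to 145 deg on from the ear; jar upright (0.1 rad), raised under 5 mm, ear point within 24 mm of the post centre (z of cap in the frame of jar between 0.112 and 0.151 m and horizontal distance between cap and jar below 0.015 m and angle between cap's own z axis and vertical below 0.15 rad and y of rib in the frame of jar above 0.014 m and contact force between the fingers and cap above 2 N and contact force between cap and jar below 0.05 N and linear speed of cap below 0.02 m/s and horizontal distance between ear and stop below 0.024 m and angle between jar's own z axis and vertical below 0.1 rad and z of jar in the frame of cradle below 0.013 m); the arm keeps its last pose, push and grip.
It fails at once if the jar is pulled up out of its seat by more than 12 mm or tipped over 0.3 rad (z of jar in the frame of cradle above 0.02 m or angle between jar's own z axis and vertical above 0.3 rad).
It fails at once if a bystander is moved by more than 30 mm (distance of any of pot_lid, tongs, snap_box, dish, spice_jar, spoon, tea_cup from where it was at the start of the episode above 0.03 m).
It also fails if it takes over 51 s, if anything falls off the work surface, if the arm or the gripper's body presses on something with over 40 N, if the wrist force passes 120 N, or if a joint passes its speed limit or range.

## Working session

There is one attempt and no reset: what is moved stays moved. The work goes in short steps, each a Python script; the robot and the scene stay as the last script left them, time stands still between calls to the robot, and variables do not carry over. Pictures are saved under pics/ and viewed, at most 10 in all, crops included, and the job is handed in when it is done.

```bash
mkdir -p pics; python3 - <<'E'
from bench import ctrl
import cv2,numpy as np
np.set_printoptions(precision=4,suppress=True)
for n in("scene","top"):
    cv2.imwrite(f"pics/{n}0.png",ctrl.read_camera(n)); print(n,ctrl.camera_params(n))
print(ctrl.camera_params("wrist"),ctrl.current_eef_rot(),ctrl.current_t())
E
```

```text
scene {'fx': 419.56300019645545, 'fy': 419.56300019645545, 'cx': 256.6971801495961, 'cy': 194.5898013391556, 'pose': array([[ 0.435 , -0.5179,  0.7366,  1.4587],
       [ 0.9002,  0.2676, -0.3435, -0.4394],
       [-0.0192,  0.8125,  0.5827,  0.8362],
       [ 0.    ,  0.    ,  0.    ,  1.    ]])}
top {'fx': 398.63558323995414, 'fy': 398.63558323995414, 'cx': 261.78920120814774, 'cy': 187.99114247725151, 'pose': array([[ 0.0097,  0.9919, -0.1268,  0.4266],
       [-0.9999,  0.0107,  0.0073,  0.0081],
       [ 0.0086,  0.1267,  0.9919,  1.164 ],
       [ 0.    ,  0.    ,  0.    ,  1.    ]])}
{'fx': 324.8813443871964, 'fy': 324.8813443871964, 'cx': 258.03882103499586, 'cy': 196.4219948097863, 'T_tool_cam': array([[-0.0005,  0.9692,  0.2461,  0.0695],
       [ 1.    ,  0.0003,  0.0009, -0.0011],
       [ 0.0008,  0.2461, -0.9692, -0.1698],
       [ 0.    ,  0.    ,  0.    ,  1.    ]])} [[-0.9611  0.2762 -0.0004]
 [ 0.2762  0.9611 -0.001 ]
 [ 0.0001 -0.0011 -1.    ]] 0.1
```

View pics/top0.png

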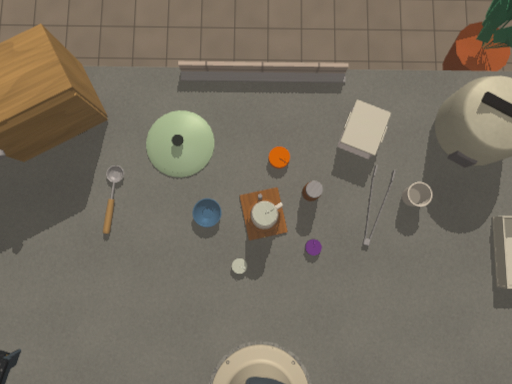

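View pics/scene0.png

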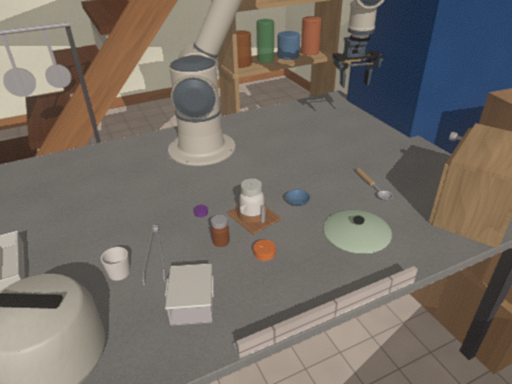

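Top view: the cradle is at about (264,214) with the jar in it, its post near (260,196) and its ear towards (281,206). I'll zoom in on both views.

```bash
python3 - <<'E'
import cv2,numpy as np
a=cv2.imread("pics/top0.png")[180:250,230:300]
b=cv2.imread("pics/scene0.png")[170:240,215:285]
cv2.imwrite("pics/c0.png",np.hstack([cv2.resize(i,(400,560)[:1]*2,interpolation=cv2.INTER_CUBIC) for i in(a,b)]))
E
```

```text
(no output)
```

View pics/c0.png

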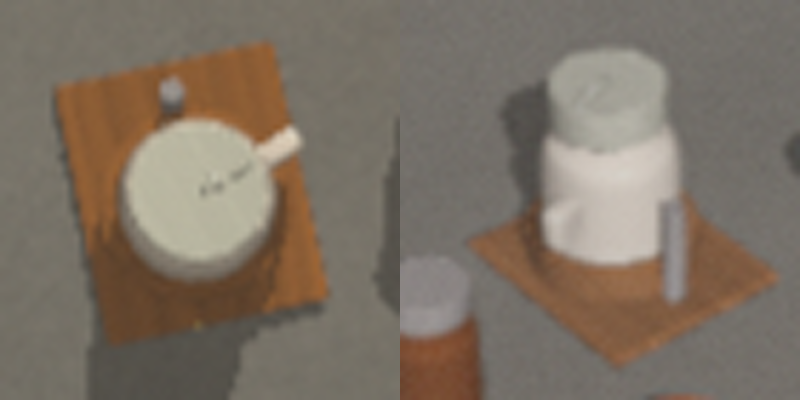

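Crop: in the top view the cap's top centre is at about (264.7,213.8), the post top at (260.1,195.5), and the ear's outer end at (281,204.5). Next I cast rays onto the known heights.

```bash
cat > h.py <<'E'
from bench import ctrl
import cv2,numpy as np
np.set_printoptions(precision=4,suppress=True)
def cam(n):
    p=ctrl.camera_params(n)
    if n=="wrist":
        T=np.eye(4);T[:3,:3]=ctrl.current_eef_rot();T[:3,3]=ctrl.current_tool_pos();p["pose"]=T@p["T_tool_cam"]
    return p
def ray(p,u,v,z):
    d=p["pose"][:3,:3]@np.array([(u-p["cx"])/p["fx"],-(v-p["cy"])/p["fy"],-1]);o=p["pose"][:3,3]
    return (o+d*(z-o[2])/d[2])[:2]
def R(yaw): # tool down, y axis (closing) at world angle yaw
    a=np.radians(yaw);y=np.array([np.cos(a),np.sin(a),0]);z=np.array([0,0,-1.]);return np.column_stack([np.cross(y,z),y,z])
E
python3 - <<'E'
from h import *
p=cam("top")
c=ray(p,264.7,213.8,.122)
l,r=ray(p,230+122/5.714,213.8,.122),ray(p,230+275/5.714,213.8,.122)
s=ray(p,260.1,195.5,.07);e=ray(p,280.2,205,.07)
ang=lambda d:np.degrees(np.arctan2(d[1],d[0]))
print("cap",c,"dia",np.linalg.norm(l-r),"stop",s,np.linalg.norm(s-c),ang(s-c),"ear",e,np.linalg.norm(e-c),ang(e-c))
p=cam("scene"); print("scene cap",ray(p,215+607/5.714,170+75/5.714,.122),"stop",ray(p,215+670/5.714-70,170+205/5.714,.07))
q0=ctrl.current_q();print(q0)
for y in range(-180,181,30):
    print(y,ctrl.ik([*c,.2],R(y)))
E
```

```text
cap [ 0.4919 -0.0079] dia 0.06999513092256657 stop [0.5455 0.0045] 0.05502951183651572 12.960502488226533 ear [ 0.5198 -0.0511] 0.051482164004297795 -57.16373183442383
scene cap [0.5918 0.1808] stop [0.5504 0.0018]
[68.4965 28.3097 77.1237 -0.0007 74.6289 -5.4707]
-180 [ -7.8764  18.5746  96.4911  -0.      64.9343 172.1236]
-150 [ -7.8764  18.5746  96.4911  -0.      64.9343 142.1236]
-120 [ -7.8764  18.5746  96.4911  -0.      64.9343 112.1236]
-90 [-7.8764 18.5746 96.4911 -0.     64.9343 82.1236]
-60 [-7.8764 18.5746 96.4911 -0.     64.9343 52.1236]
-30 [-7.8764 18.5746 96.4911 -0.     64.9343 22.1236]
0 [-7.8764 18.5746 96.4911 -0.     64.9343 -7.8764]
30 [ -7.8764  18.5746  96.4911  -0.      64.9343 -37.8764]
60 [ -7.8764  18.5746  96.4911  -0.      64.9343 -67.8764]
90 [ -7.8764  18.5746  96.4911  -0.      64.9343 -97.8764]
120 [  -7.8764   18.5746   96.4911   -0.       64.9343 -127.8764]
150 [  -7.8764   18.5746   96.4911   -0.       64.9343 -157.8764]
180 [ -7.8764  18.5746  96.4911  -0.      64.9343 172.1236]
```

```bash
python3 - <<'E'
from h import *
p=cam("scene"); print("scene cap",ray(p,215+207/5.714,170+75/5.714,.122))
ctrl.goto([.4919,-.0079,.26],R(-75)); ctrl.sleep(.3)
print(ctrl.current_t(),ctrl.current_tool_pos(),ctrl.current_q(),ctrl.current_contact_force())
p=cam("wrist");im=ctrl.read_camera("wrist");cv2.imwrite("pics/w0.png",im)
for n,P in dict(cap=[.4919,-.0079,.122],stop=[.5455,.0045,.07],ear=[.5198,-.0511,.07]).items():
    q=p["pose"][:3,:3].T@(np.array(P)-p["pose"][:3,3]);print(n,p["cx"]-p["fx"]*q[0]/q[2],p["cy"]+p["fy"]*q[1]/q[2])
E
```

```text
scene cap [ 0.4943 -0.0071]
2.85 [ 0.4919 -0.0077  0.26  ] [-7.8503 14.8013 91.4841  0.0003 73.7168 67.1175] [ 1.3746 -0.596  -0.007 ]
cap 257.35163545413735 186.27147529969344
stop 259.1510071137468 126.29492411820904
ear 301.3873399330829 162.3101714050765
```

View pics/w0.png

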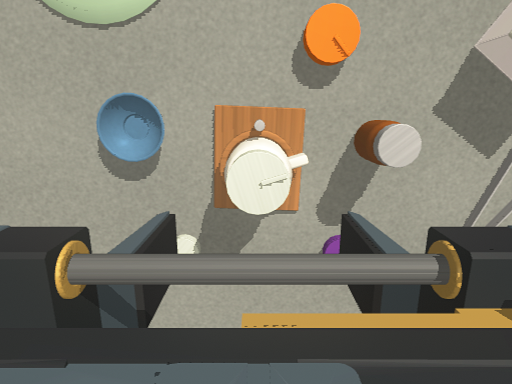

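Wrist view: cap top at about (259,181), post (260,126), ear tip (304,161), which is within about 5 px of prediction. I'll pin down the cap by colour.

```bash
python3 - <<'E'
from h import *
im=cv2.imread("pics/w0.png");p=cam("wrist")
print(im[190,245],im[150,258],im[145,250],im[161,300],im[170,258])
h=cv2.cvtColor(im,cv2.COLOR_BGR2HSV).astype(int);ref=h[190,245]
hsv=h;m=((im[...,1].astype(int)-im[...,2]>2)&(im[...,1]>170)).astype(np.uint8)
m[:120]=0;m[225:]=0;m[:,:210]=0;m[:,320:]=0
m=cv2.morphologyEx(m,cv2.MORPH_OPEN,np.ones((3,3)))
c=max(cv2.findContours(m,0,1)[0],key=cv2.contourArea);e=cv2.fitEllipse(cv2.convexHull(c));print(e,cv2.boundingRect(c))
for z in(.122,.12):print(ray(p,*e[0],z))
print("stop",ray(p,260,126,.07),"ear",ray(p,301,162,.07))
z=cv2.resize(im[110:225,205:320],(575,575),interpolation=cv2.INTER_NEAREST)
cv2.ellipse(z,((5*(e[0][0]-205),5*(e[0][1]-110)),(5*e[1][0],5*e[1][1]),e[2]),(0,0,255),1);cv2.imwrite("pics/w0c.png",z)
E
```

```text
[218 238 237] [194 221 221] [237 249 252] [238 250 252] [222 240 239]Traceback (most recent call last):
  File "<stdin>", line 8, in <module>
ValueError: max() iterable argument is empty
```

```bash
python3 - <<'E'
from h import *
im=cv2.imread("pics/w0.png");p=cam("wrist");i=im.astype(int)
m=((i[...,1]>=i[...,2])&(i[...,1]>228)).astype(np.uint8)
m[:120]=0;m[225:]=0;m[:,:210]=0;m[:,320:]=0
m=cv2.morphologyEx(m,cv2.MORPH_OPEN,np.ones((3,3)))
c=max(cv2.findContours(m,0,1)[0],key=cv2.contourArea);e=cv2.fitEllipse(cv2.convexHull(c));print(e,cv2.boundingRect(c))
print(ray(p,*e[0],.122))
print("stop",ray(p,260,126,.07),"ear",ray(p,301,162,.07))
z=cv2.resize(im[110:225,205:320],(575,575),interpolation=cv2.INTER_NEAREST)
cv2.ellipse(z,((5*(e[0][0]-205),5*(e[0][1]-110)),(5*e[1][0],5*e[1][1]),e[2]),(0,0,255),1);cv2.imwrite("pics/w0c.png",z)
E
```

```text
((258.1138610839844, 180.13177490234375), (61.502960205078125, 68.34319305419922), 7.208524703979492) (227, 145, 63, 69)
[ 0.4979 -0.0071]
stop [0.546  0.0036] ear [ 0.52   -0.0507]
```

View pics/w0c.png

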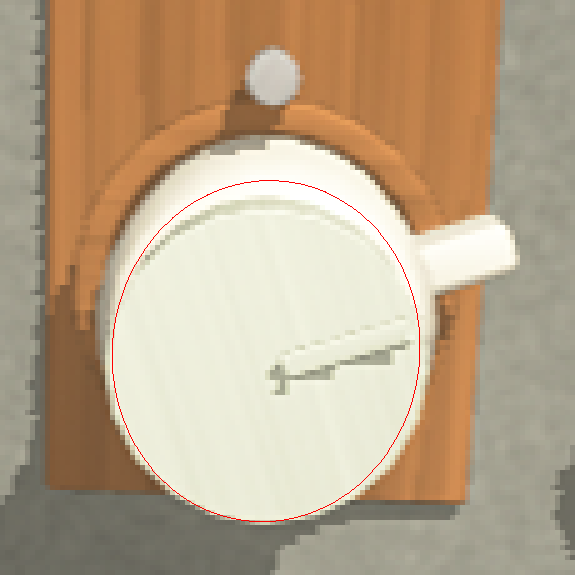

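The visible top disc is centred at about (258.6,182.6), giving (0.4955,-0.0075). The three views average (0.494,-0.0076), and the post distance of 53 mm fits. Ear is at about -59°, post at about 12.6°. Descending to grip.

```bash
python3 - <<'E'
from h import *
ctrl.move_l([.494,-.0076,.15],vel=.12)
print(ctrl.move_l([.494,-.0076,.092],vel=.05,contact_N=8),ctrl.current_tool_pos(),ctrl.current_contact_force())
ctrl.command_gripper(0.0);ctrl.sleep(.2)
print(ctrl.current_t(),ctrl.current_grip_width()*91,ctrl.current_grasp_force(),ctrl.current_contact_force(),ctrl.current_wrist_torque(),ctrl.current_q())
q=ctrl.current_q()
for i in range(3):
    t=ctrl.current_t();q[5]-=8;ctrl.movej(q);print(ctrl.current_t()-t,ctrl.current_q()[5],ctrl.current_wrist_torque(),ctrl.current_contact_force(),ctrl.current_grasp_force())
cv2.imwrite("pics/t1.png",ctrl.read_camera("top"))
E
```

```text
False [ 0.4942 -0.0076  0.0923] [-0.0853  0.198  -0.3235]
6.025 62.62412510556634 30.000323206186295 [0.6003 0.14   2.4554] [-0.0631  0.1058  0.0025] [ -7.8082  27.635  103.2168  -0.0007  49.1434  67.1887]
0.26669999999999927 59.37632796358502 [-0.0591  0.1596 -0.0243] [ 0.0638 -0.7956  1.0363] 29.9996580183506
0.2666000000000004 51.53631030352062 [-0.1127  0.1191 -0.0565] [-0.2999 -0.5983  1.8851] 29.99961867928505
0.26670000000000016 43.60447524497246 [-0.0973  0.1547  0.0111] [-0.0025  0.3398  1.3445] 29.999688416719437
```

```bash
python3 - <<'E'
from h import *
q=ctrl.current_q()
for i in range(16):
    q[5]-=3;ctrl.movej(q);T=ctrl.current_wrist_torque();F=ctrl.current_contact_force()
    print(round(ctrl.current_q()[5],1),T,F)
    if abs(T[2])>.3: break
ctrl.sleep(.3);print(ctrl.current_t(),ctrl.current_wrist_torque(),ctrl.current_contact_force(),ctrl.current_tool_pos())
cv2.imwrite("pics/t2.png",ctrl.read_camera("top"))
a,b=[cv2.resize(x[180:250,230:300],(400,400),interpolation=cv2.INTER_CUBIC) for x in(cv2.imread("pics/t2.png"),ctrl.read_camera("scene")[0:384,15:])]
s=ctrl.read_camera("scene");b=cv2.resize(s[170:240,215:285],(400,400),interpolation=cv2.INTER_CUBIC)
cv2.imwrite("pics/c2.png",np.hstack([a,b]))
E
```

```text
40.8 [-0.0364  0.1037 -0.0212] [ 0.2796 -0.8488  2.4022]
37.8 [-0.0723  0.1066  0.0129] [ 0.5811 -0.0341  1.275 ]
34.8 [-0.08    0.0967  0.0356] [-0.0102  0.2144  1.6578]
31.8 [-0.0416  0.0625 -0.0603] [-0.3622 -0.1055  2.8172]
28.8 [-0.0794  0.0368 -0.0532] [ 0.3618 -0.93    2.2206]
25.8 [-0.13    0.0297 -0.0253] [ 0.1542 -0.0016  2.6429]
22.8 [-0.1039  0.0954  0.0031] [0.0669 0.1258 1.5711]
19.8 [-0.1628  0.093   0.0233] [-0.1579  0.1793  2.9021]
16.8 [-0.0708  0.0745 -0.0194] [ 0.9605 -0.1081  1.4774]
13.8 [-0.0999  0.0474 -0.045 ] [-0.4892 -0.0036  2.7223]
10.8 [-0.0716  0.0587 -0.0027] [0.788  0.0851 1.6089]
7.8 [-0.1141  0.0532 -0.0223] [-0.0078 -0.2529  1.4824]
4.8 [-0.1599  0.0225 -0.0562] [-0.0095 -0.5443  1.431 ]
1.7 [-0.9132 -0.0757 -0.2965] [ 1.5676 -4.9292  0.5044]
-1.3 [-1.119  -0.1393 -0.3734] [ 0.4985 -5.4949  0.1346]
10.925 [-1.0942 -0.1157 -0.3622] [ 1.122  -5.6699  0.9551] [ 0.4943 -0.0079  0.0921]
```

View pics/c2.png

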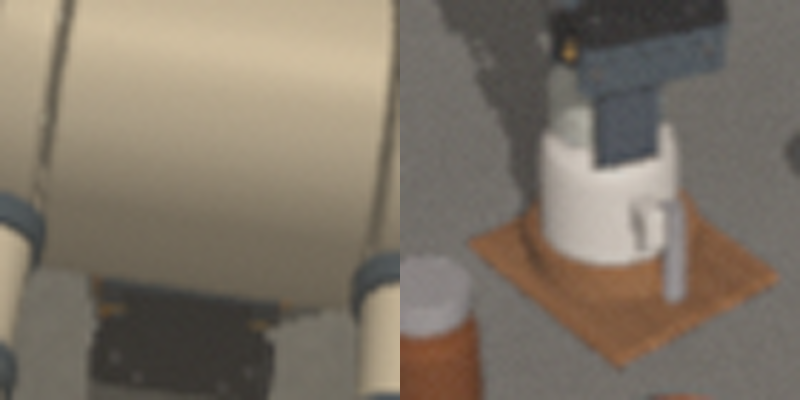

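Scene crop: the ear now rests against the post. Torque has risen since about 3.5° on joint 6. Unscrewing.

```bash
python3 - <<'E'
from h import *
q=ctrl.current_q();q0=ctrl.current_q()
for i in range(17):
    q[5]-=5;ctrl.movej(q)
    T=ctrl.current_wrist_torque();print(round(ctrl.current_q()[5],1),T,ctrl.current_contact_force(),round(ctrl.current_grasp_force(),1))
    if abs(T[2])>1.5: break
ctrl.sleep(.3);print(ctrl.current_t(),ctrl.current_wrist_torque(),ctrl.current_contact_force(),ctrl.current_tool_pos())
s=ctrl.read_camera("scene");b=cv2.resize(s[160:240,210:290],(560,560),interpolation=cv2.INTER_CUBIC)
cv2.imwrite("pics/c3.png",b)
E
```

```text
-6.2 [-1.1213 -0.099  -0.3217] [ 1.6881 -5.9002  0.2497] 30.0
-11.2 [-1.0556 -0.1574 -0.305 ] [ 0.8397 -6.1152  0.5801] 30.0
-16.2 [-0.9886 -0.2266 -0.3988] [ 1.381  -4.9123 -0.5662] 30.0
-21.2 [-1.0055 -0.3426 -0.4001] [ 2.7382 -4.748  -0.5724] 30.0
-26.2 [-1.0136 -0.3799 -0.3607] [ 1.5602 -5.5653  0.8667] 30.0
-31.2 [-0.9702 -0.3885 -0.3187] [ 3.1622 -5.5912  0.3319] 30.0
-36.2 [-0.8924 -0.4483 -0.337 ] [ 4.016  -4.6677 -0.2305] 30.0
-41.2 [-0.8387 -0.5094 -0.334 ] [ 3.11   -3.2623 -0.6308] 30.0
-46.1 [-0.7359 -0.6323 -0.3239] [ 4.4595 -2.8883  0.0622] 30.0
-51.0 [-0.5774 -0.7552 -0.3466] [ 4.1511 -4.3201 -0.0337] 30.0
-56.0 [-0.5039 -0.7778 -0.3437] [ 3.475  -2.0799  1.007 ] 30.0
-61.0 [-0.4023 -0.8865 -0.3321] [ 5.4226 -2.6785  0.465 ] 30.0
-66.0 [-0.2798 -0.9278 -0.3565] [ 5.3532 -0.881   2.3881] 30.0
-71.0 [-0.107  -0.9489 -0.3324] [4.7113 0.2303 2.2851] 30.0
-75.9 [ 0.0877 -0.9431 -0.3299] [4.8983 0.6455 3.4791] 30.0
-80.9 [ 0.2372 -0.9135 -0.3498] [5.1804 0.9515 3.2587] 30.0
-85.9 [ 0.3719 -0.9043 -0.3666] [4.3574 1.1854 4.3464] 30.0
15.625 [ 0.3251 -0.9066 -0.3455] [4.2392 1.3634 3.6809] [ 0.4946 -0.0077  0.0922]
```

View pics/c3.png

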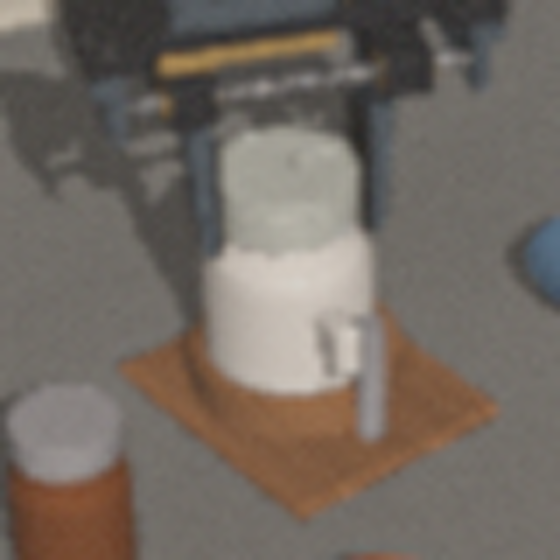

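Scene crop: cap still seated, ear still at the post. Joint 6 is about 89° past contact. Next is a small test lift, watching the vertical force.

```bash
python3 - <<'E'
from h import *
p=np.array(ctrl.current_tool_pos())
for dz in(.001,.002,.003,.0045):
    ctrl.move_l(p+[0,0,dz],vel=.02);ctrl.sleep(.15)
    print(dz,ctrl.current_tool_pos()[2]-p[2],ctrl.current_contact_force(),ctrl.current_wrist_torque())
    if ctrl.current_contact_force()[2]<-4.5: break
s=ctrl.read_camera("scene");b=cv2.resize(s[160:240,210:290],(560,560),interpolation=cv2.INTER_CUBIC)
cv2.imwrite("pics/c4.png",b)
E
```

```text
0.001 0.0008832258460416409 [2.0393 0.7229 0.7662] [ 0.1576 -0.4044 -0.1977]
0.002 0.0019324164573979175 [1.2476 1.1651 0.5053] [ 0.2448 -0.109  -0.2103]
0.003 0.0030723894416925246 [ 0.3477 -0.6116  3.7915] [-0.0064  0.0517  0.0396]
0.0045 0.004410263150746677 [ 0.3477  0.1113 -0.3279] [-0.0316  0.0088  0.0053]
```

Fz stays at about -0.3 N (cap weight only) and the torque is gone, so the cap is free. Lifting to 36 mm total.

```bash
python3 - <<'E'
from h import *
p=ctrl.current_tool_pos()
for z in(.105,.1285):
    ctrl.move_l([p[0],p[1],z],vel=.03);ctrl.sleep(.2);print(ctrl.current_tool_pos(),ctrl.current_contact_force(),ctrl.current_grasp_force(),ctrl.current_grip_width()*91)
ctrl.sleep(.5);print(ctrl.current_t())
s=ctrl.read_camera("scene");b=cv2.resize(s[150:240,200:290],(560,560),interpolation=cv2.INTER_CUBIC)
cv2.imwrite("pics/c5.png",b)
E
```

```text
[ 0.4944 -0.0077  0.1049] [-0.9039 -1.4668 -0.5896] 29.99988153576851 62.68920331888398
[ 0.4943 -0.0077  0.1283] [-0.6795  1.1621 -0.5978] 29.999888241291046 62.887849393200725
19.5833
```

View pics/c5.png

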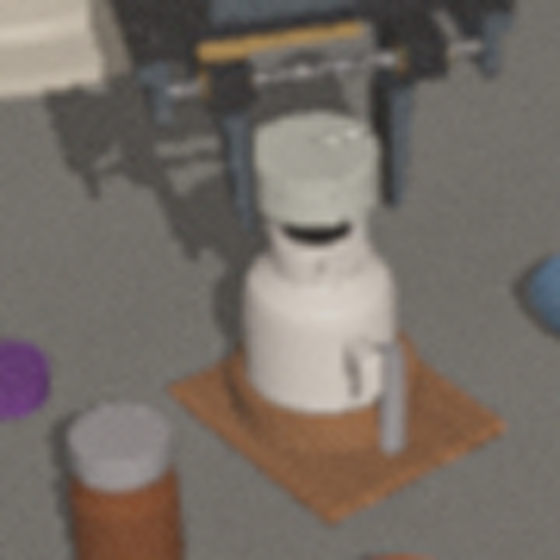

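The cap is held level above the open mouth. The jar is seated with its ear at the post, and the rib points right (+y), a quarter turn on from the ear. Handing in.

```bash
python3 -c "
from bench import ctrl
print(ctrl.sign_off())"
```

```text
the job is handed in; nothing more can be done
None
```

The job is handed in at about 20 s: the jar was braced with its ear on the post, the cap was unscrewed about 89° and lifted off, and it is held level about 20 mm above the rim; the sign-off returned no verdict.

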